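Complete the graphite row and feel the gap with a taper gauge

TASK

Complete the row of graphite blocks in the aluminium clamping rack: stand the spare block between the row and the brass sprung plate, in line with the other two and close beside them, and let go of it. Then take the taper gauge by its red handle out of its wooden stand and slide its blade straight down between the spare block and the brass plate, in the middle of the plate, until it drags snugly and has pressed the plate back by about two millimetres - neither loose nor rammed home. The job finishes while you are still gripping the gauge upright at that depth; the other things on the bench stay where they are.

Things in the scene. Friction and masses are not known exactly. Their poses are not given: they have to be found in the camera images.
- rack: Fixed aluminium rack, base 75 x 190 x 15 mm; blocks stand on its top, 15 mm above this origin. y runs along the row, x across, z up. Fixed end cheek, 60 mm wide, 70 mm high over the bench, inner face at y = -50 mm; block_a and block_b beside it (centres y near -36, -7, x = 0). The spare belongs next: y near +21 mm, x = 0. Room there: 28 mm plus 5 to 8 mm. Nothing stands beside the row in x.
- block_a: Loose dark graphite block, 45 (x) x 28 (y) x 60 (z) mm, 0.15 kg; in the rack against the cheek. Origin at the centre of its underside.
- block_b: Same block, second in the row, beside block_a. Origin at the centre of its underside.
- spare_block: The spare block, same size (45 x 28 x 60 mm, about 0.15 kg), standing free on the bench. Origin at the centre of its underside; x is its 45 mm width, y its 28 mm thickness (the direction of the row). Grip it across its 45 mm so that the fingers do not meet its neighbours.
- bracket: Fixed blue bracket behind the brass plate, 50 mm wide in x, 65 mm high over the bench, at y = +37 to +51 mm of this origin, which lies on the bench below the plate's face at rest. Axes as the rack's.
- plate_lip (a point): Middle of the brass plate's face (it looks along -y of the rack, at the row), level with the tops of the blocks in the rack, 75 mm over the bench. Axes as the rack's. Plate 36 mm wide in x, 6 mm thick; above this point it flares away from the row (+y) at 45 degrees, 12 mm up and out, as a lead-in. From the complete row to this point is 5 to 8 mm, different each time.
- plate (a joint): How far the brass plate is pressed back, in m, away from the row (+y of the rack); 0 at rest, at most 0.009. A spring of 2 N per mm, with 1 N at rest, presses it toward the row. Steel rubs on graphite and brass at about 0.6: with the plate pressed back 2 mm by the blade, pushing the gauge down takes 6 to 7 N.
- stand: Fixed wooden stand, 75 (x) x 60 (y) x 80 (z) mm, with a 33 x 17 mm slot right through from the top that holds the gauge's blade. Origin at the centre of its underside.
- gauge: Taper gauge, 0.15 kg, upright in the stand. Origin: centre of the underside of its dark guard (36 x 30 x 6 mm), resting on the stand's top, 80 mm over the bench. Red handle 18 x 18 mm, z = 6 to 66 mm. Steel blade z = 0 to -70 mm, 26 mm wide in x; its thickness lies along y. Either face may look at the plate.
- blade_tip (a point): Middle of the blade's tip, 70 mm below the gauge's origin; axes as the gauge's. The blade is 3 mm thick at the tip and grows evenly to 12 mm at 60 mm above it. It floats in the guard: it shifts up to 4 mm either way in y on light springs (0.4 N per mm), so it centres itself between the plates.
- bowl: Steel bowl, 150 mm across, 60 mm high, loose bystander. Origin at the centre of its underside.
- jar: Amber glass jar, 60 mm across, 110 mm high, loose bystander. Origin at the centre of its underside.
- tweezers: Steel tweezers, 160 mm long, lying flat, loose bystander. Origin at mid-length on the bench.
- paddle: Graphite paddle with a wooden handle, 210 mm long, lying flat, loose bystander. Origin at the joint of blade and handle.
Mind the look-alikes: they are no part of the job. There is more than one size of the rack; the one meant has the size given above.

How it is judged:
On the way:
1. the spare block stands in the rack beside the other two, let go (x of block_a in the frame of rack between -0.008 and 0.008 m and z of block_a in the frame of rack between 0.013 and 0.018 m and angle between each of block_a, block_b, spare_block's own z axis and vertical below 0.1 rad and angle between the x axis of each of block_a, block_b, spare_block and the x axis of rack, either way round below 0.15 rad and x of block_b in the frame of rack between -0.008 and 0.008 m and z of block_b in the frame of rack between 0.013 and 0.018 m and x of spare_block in the frame of rack between -0.008 and 0.008 m and z of spare_block in the frame of rack between 0.013 and 0.018 m and y of spare_block in the frame of rack between 0.015 and 0.03 m and contact force between the fingers and spare_block below 0.1 N and contact force between the fingers and gauge below 0.1 N), for 0.2 s.
At the end, for the whole second after the job is handed in: Three blocks upright in the rack, in line (8 mm, 0.15 rad), gaps under 4.5 mm. Gauge still gripped, upright (0.15 rad), blade parallel to the plate (0.2 rad), within 12 mm of its middle, tip 15 to 57 mm below the block tops, touching plate and spare block; plate pressed back 0.7 to 4.5 mm; at rest (x of block_a in the frame of rack between -0.008 and 0.008 m and z of block_a in the frame of rack between 0.013 and 0.018 m and angle between each of block_a, block_b, spare_block's own z axis and vertical below 0.1 rad and angle between the x axis of each of block_a, block_b, spare_block and the x axis of rack, either way round below 0.15 rad and x of block_b in the frame of rack between -0.008 and 0.008 m and z of block_b in the frame of rack between 0.013 and 0.018 m and x of spare_block in the frame of rack between -0.008 and 0.008 m and z of spare_block in the frame of rack between 0.013 and 0.018 m and y of block_a in the frame of rack between -0.04 and -0.031 m and horizontal distance between block_a and block_b below 0.0325 m and horizontal distance between block_b and spare_block below 0.0325 m and x of blade_tip in the frame of plate_lip between -0.012 and 0.012 m and y of blade_tip in the frame of plate_lip between -0.012 and 0 m and z of blade_tip in the frame of plate_lip between -0.057 and -0.015 m and angle between gauge's own z axis and vertical below 0.15 rad and angle between the x axis of gauge and the x axis of rack, either way round below 0.2 rad and value of joint plate between 0.0007 and 0.0045 m and contact force between gauge and plate above 1 N and contact force between gauge and spare_block above 0.5 N and contact force between the fingers and gauge above 1 N and contact force between the arm and spare_block below 0.1 N and linear speed of gauge below 0.02 m/s); the arm keeps its last pose, push and grip.
It fails at once if the bowl is shoved more than 30 mm (distance of bowl from where it was at the start of the episode above 0.03 m).
It fails at once if the jar is shoved more than 30 mm (distance of jar from where it was at the start of the episode above 0.03 m).
It fails at once if the tweezers is shoved more than 30 mm (distance of tweezers from where it was at the start of the episode above 0.03 m).
It fails at once if the paddle is shoved more than 30 mm (distance of paddle from where it was at the start of the episode above 0.03 m).
It also fails if it takes over 61 s, if anything falls off the work surface, if the arm or the gripper's body presses on something with over 40 N, if the wrist force passes 120 N, or if a joint passes its speed limit or range.

ROBOT

A 7-joint arm with a two-finger parallel gripper is mounted at the origin on the work surface. World frame = base frame: x ahead of the robot, y to its left, z up, the work surface at z = 0. Lengths are in m, angles in rad, forces in N, time in s.
With the tool pointing down it reaches from about 0.4 to 0.875 m from the base axis. Payload 19.3 kg.
Tool frame: the origin (TCP) lies between the finger pads; the fingertips stand r.tcp_to_tips ahead of it and the grasp point (between the pads) lies 11 mm behind it (r.tcp_to_tips is the distance from the TCP to the fingertips, in m); z points along the fingers, y is the direction in which the jaws open and shut (so a half turn about z gives the same grasp; the last joint's range is limited). The gripper opens to 85 mm and grips with 20 to 120 N. Pads are 22 mm wide; open, the fingers measure 114 mm over their backs; the gripper's body (76 mm by 85 mm) begins 54 mm behind the grasp point. The pads swing forward as they close: fully open they stand 13 mm farther back than shut.
Start: joints at [-1.18, 0.521, -0.036, 1.599, 0.021, 1.021, -0.113], TCP at [0.278, 0.56, 0.207] pointing down, gripper open.
Joint ranges: [-2.91, 2.91], [-0.3, 2.13], [-1.5, 1.42], [0.17, 2.43], [-1.26, 4.41], [0.16, 1.93], [-2.52, 2.52]. Speed limits (rad/s): [1.89, 1.89, 2.39, 2.39, 3.01, 3.01, 3.01].

INTERFACE

Orientations are given as a rotation vector (axis times angle).
In Python, from plant import r gives the robot as it stands.
- The arm moves only by the tool apply_moves, never from a script. Its argument "commands" is a list of rows, each an object with "offset": the shift along the tool's x, y, z in mm, a list of three; "angular": the turn, a rotation vector about the tool's x, y, z in degrees, a list of three; "jaw": the closure, from 0 (fully open) to 1 (shut). A call has 1 to 12 rows; each row is the pose to reach, as a shift and turn from the pose commanded when the call began, along the tool's axes at that moment; what a row does not reach only later rows make up. A row lasts 1/12 s, in which the tool goes at most 41.7 mm and 7.16 degrees, less where a joint would pass 70% of its speed; a pose out of reach is approached as far as the arm can. A call with a gripper value outside its range is refused whole. The fingers move at their own pace and stop on an object; "force" is the grip in N (left out, the last holds). Time passes only in rows, so rows that repeat a pose let the fingers close. It gives the time, the measured TCP pose, the force and the opening at its end, in the units of the state.
- r.state(): the state, without advancing time (a new reading comes with each control period).
- r.read_camera(name): name is "side" or "top" or "wrist"; returns a dict with "color" (420x560x3 uint8, red, green, blue), "fx", "fy", "cx", "cy" (pixels), "view" (4x4, takes a point from world to camera coordinates). Camera axes: x right, y down, z forward; pixel columns grow to the right and rows downward; lengths in m; the calibration is good to about 2 mm. The wrist camera is an equidistant fisheye: a pixel r from the principal point sees the ray r / f radians off the axis. A picture is of the moment at which its call begins. There is no depth.
- r.finish_job(): hands the job in, once; it reports no verdict.
The state is a dict: "time": time; "joint_pos": joint angles; "joint_velocities": joint speeds; "tau": joint torques, N m; "position": TCP position; "tcp_rot": TCP orientation; "ft_force": force on the tool from outside, world axes, zero at the start; "ft_torque": the same for the moment, N m; "grip_width": finger opening in m.
Only numpy, scipy, OpenCV 4.12 (cv2) and the standard library are available. Lean on these libraries where they do the work, as an engineer would, in place of code of your own. Each camera call takes 0.05 s, during which the arm holds its last target. There are 200 camera calls.

## Working session

There is one attempt and no reset: what is moved stays moved. The work goes in short steps, Python scripts to look and compute and a tool call to move; the robot and the scene stay as the last step left them, time stands still between calls to the robot, and variables do not carry over. Pictures are saved under pics/ and viewed, about 8 in all and at most 12, crops included, and the job is handed in when it is done.

Besides the shell and the picture viewer there is one more tool, called as name(argument=value, ...) on one line, values as JSON. apply_moves: Moves the arm, as the interface text tells. Its arguments: {"type":"object","properties":{"commands":{"type":"array"},"force":{"type":"number"}},"required":["commands"]}

```bash
ls; mkdir -p pics
python3 - <<'E'
from plant import r
import cv2,pickle
s=r.state();print({k:s[k] for k in('time','position','tcp_rot','ft_force','grip_width')},r.tcp_to_tips)
for n in('top','side'):
    c=r.read_camera(n);pickle.dump(c,open(n+'.pkl','wb'))
    cv2.imwrite(f'pics/{n}0.png',c['color'][:,:,::-1]);print(n,c['fx'],c['fy'],c['cx'],c['cy'],c['view'])
E
```

```text
pics
{'time': 0.0, 'position': array([0.27778836, 0.55945873, 0.20659438]), 'tcp_rot': array([-7.17370716e-01, -3.05842793e+00,  1.83637376e-03]), 'ft_force': array([-2.75201447e-04, -4.02086085e-01, -1.21670371e-01]), 'grip_width': 0.08543945695582032} 0.008
top 409.04570000645316 409.04570000645316 283.8370605082593 210.69375726575956 [[-0.02724476 -0.99957577  0.01029565  0.04187375]
 [-0.99409968  0.02601085 -0.10530553  0.53515763]
 [ 0.10499306 -0.01310392 -0.99438662  1.19733078]
 [ 0.          0.          0.          1.        ]]
side 431.5226422269647 431.5226422269647 275.2860199614005 211.12172781283084 [[ 0.87852445 -0.47764608  0.00700023 -0.43142332]
 [-0.25582308 -0.4828046  -0.83752867  0.21060896]
 [ 0.40342203  0.7339986  -0.54634853  0.86141038]
 [ 0.          0.          0.          1.        ]]
```

View pics/top0.png

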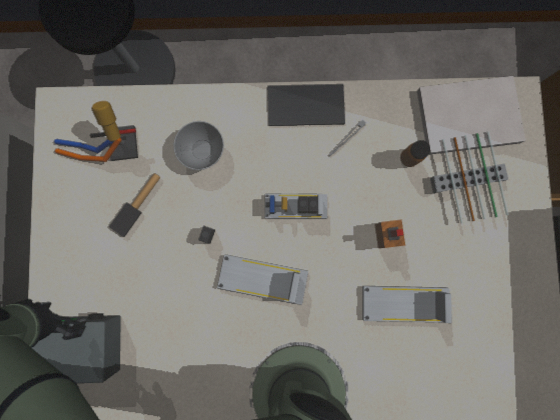

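View pics/side0.png

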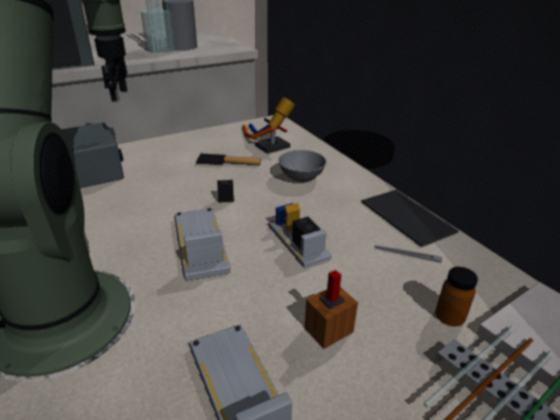

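The top view shows:
- **Rack:** the one with blocks, brass plate and blue bracket is at (296,206). The look-alike racks are empty and larger, at (262,280) and (406,304).
- **Spare block:** at (207,235). The dark items that could be confused with it are the tool base (123,143), the paddle (125,220) and the box (100,350).
- **Gauge:** stand with the red handle at (392,234).

Next, one close crop to check.

```bash
cat > h.py <<'E'
import numpy as np,pickle,cv2
from scipy.optimize import least_squares
def proj(c,P):
    p=np.atleast_2d(P)@c['view'][:3,:3].T+c['view'][:3,3]
    return np.c_[c['fx']*p[:,0]/p[:,2]+c['cx'],c['fy']*p[:,1]/p[:,2]+c['cy']]
def unproj(c,uv,z):
    R=c['view'][:3,:3];o=-R.T@c['view'][:3,3]
    uv=np.atleast_2d(uv).astype(float)
    d=np.c_[(uv[:,0]-c['cx'])/c['fx'],(uv[:,1]-c['cy'])/c['fy'],np.ones(len(uv))]@R
    return o+d*((z-o[2])/d[:,2])[:,None]
def crop(c,x0,y0,x1,y1,k):
    im=c['color'][y0:y1,x0:x1,::-1]
    im=cv2.resize(im,None,fx=k,fy=k,interpolation=cv2.INTER_CUBIC)
    return cv2.convertScaleAbs(im,alpha=1.5,beta=10)
E
python3 - <<'E'
from h import *
c=pickle.load(open('top.pkl','rb'))
a=crop(c,190,185,346,255,5)      # x=190+u/5, y=185+v/5
b=crop(c,340,210,420,260,5)
d=np.zeros((600,780,3),np.uint8);d[:350]=a;d[350:600,:400]=b
cv2.imwrite('pics/c1.png',d)
E
```

```text
(no output)
```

View pics/c1.png

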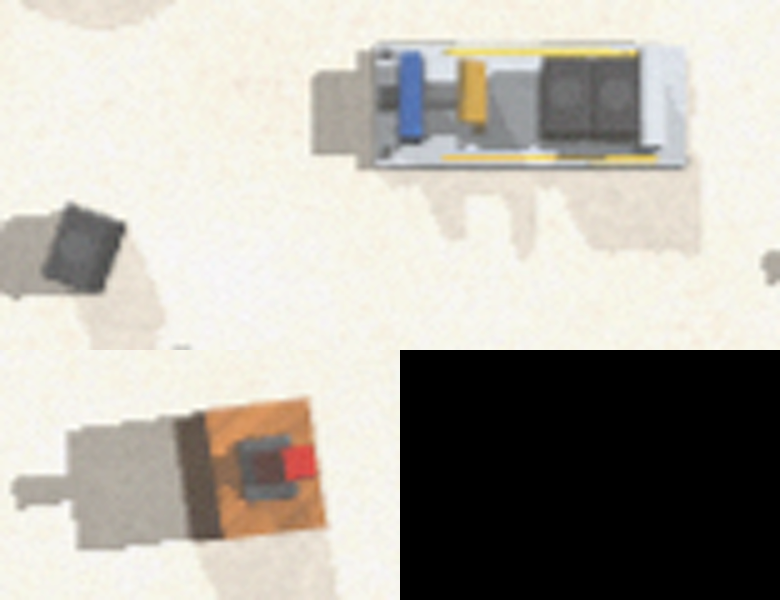

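Run:
```python
from h import *
c=pickle.load(open('top.pkl','rb'))
f=lambda pts,z,ox=190,oy=185:unproj(c,[(ox+u/5,oy+v/5) for u,v in pts],z)[:,:2].round(4)
print('rack base',f([(376,43),(687,46),(687,166),(376,168)],.015))
print('rack base bot',f([(376,43),(687,46),(687,168),(374,170)],.0))
print('blocks tops',f([(541,57),(639,57),(639,139),(541,139)],.075))
print('brass top',f([(459,62),(486,62),(486,125),(459,125)],.087))
print('blue',f([(399,52),(422,52),(423,142),(400,142)],.065))
print('spare top',f([(72,205),(126,224),(102,293),(42,277)],.06))
print('stand top',f([(205,412-350+0),(308,398-350),(327,527-350),(220,540-350)],.08,340,210))
print('guard',f([(240,437-350),(290,435-350),(298,497-350),(245,499-350)],.086,340,210))
print('handle top',f([(283,445-350),(314,444-350),(316,478-350),(285,480-350)],.146,340,210))
```

```text
rack base [[ 0.5912  0.0826]
 [ 0.5845 -0.1066]
 [ 0.5112 -0.1037]
 [ 0.5149  0.0843]]
rack base bot [[ 0.5934  0.0831]
 [ 0.5866 -0.1084]
 [ 0.5112 -0.1055]
 [ 0.515   0.0861]]
blocks tops [[ 0.5716 -0.0145]
 [ 0.5701 -0.0712]
 [ 0.5225 -0.0695]
 [ 0.5239 -0.013 ]]
brass top [[0.5682 0.0331]
 [0.5678 0.0177]
 [0.5316 0.0187]
 [0.532  0.0341]]
blue [[0.5781 0.0677]
 [0.5777 0.0543]
 [0.525  0.0551]
 [0.5253 0.0684]]
spare top [[0.4941 0.2595]
 [0.4823 0.2283]
 [0.4428 0.2426]
 [0.4529 0.2771]]
stand top [[ 0.4896 -0.2492]
 [ 0.4961 -0.3089]
 [ 0.4221 -0.3155]
 [ 0.4163 -0.254 ]]
guard [[ 0.4744 -0.267 ]
 [ 0.4748 -0.2956]
 [ 0.4394 -0.2982]
 [ 0.4391 -0.2679]]
handle top [[ 0.466  -0.274 ]
 [ 0.4661 -0.2908]
 [ 0.4477 -0.2908]
 [ 0.4471 -0.274 ]]
```

Rack crop: row at right (541–639,57–139), brass plate (459–486,62–125), bracket (399–423) and spare (42–126,205–293). The gauge's red handle is at (300,462). That confirms the choices, so I move over the spare.

```bash
cat > go.py <<'E'
import sys
from h import *
from plant import r
from scipy.spatial.transform import Rotation as R
def go(x,y,z,yaw):
    "yaw: world angle of tool y, deg; tool z down"
    s=r.state();p=np.array(s['position']);A=R.from_rotvec(s['tcp_rot'])
    a=np.radians(yaw);ty=np.array([np.cos(a),np.sin(a),0]);tz=np.array([0,0,-1.]);tx=np.cross(ty,tz)
    B=R.from_matrix(np.c_[tx,ty,tz])
    print('t',round(s['time'],2),'pos',p.round(4),'F',np.round(s['ft_force'],1),'w',round(s['grip_width'],4))
    d=A.inv().apply(np.array([x,y,z])-p)*1e3;g=np.degrees((A.inv()*B).as_rotvec())
    print('offset',d.round(1),'ang',g.round(1),'rows',np.linalg.norm(d)/41.7,np.linalg.norm(g)/7.16)
if __name__=='__main__': go(*map(float,sys.argv[1:]))
E
python3 go.py .468 .252 .2 -21.5
```

```text
t 0.1 pos [0.2778 0.5595 0.2067] F [-0.4 -0.5  0.8] w 0.0854
offset [-307.1 -190.9    6.9] ang [-0.   0.  85.1] rows 8.672844244178501 11.885531156799717
```

apply_moves(commands=[{"offset":[-307,-191,7],"angular":[0,0,85],"jaw":0},{"offset":[-307,-191,7],"angular":[0,0,85],"jaw":0},{"offset":[-307,-191,7],"angular":[0,0,85],"jaw":0},{"offset":[-307,-191,7],"angular":[0,0,85],"jaw":0},{"offset":[-307,-191,7],"angular":[0,0,85],"jaw":0},{"offset":[-307,-191,7],"angular":[0,0,85],"jaw":0},{"offset":[-307,-191,7],"angular":[0,0,85],"jaw":0},{"offset":[-307,-191,7],"angular":[0,0,85],"jaw":0},{"offset":[-307,-191,7],"angular":[0,0,85],"jaw":0},{"offset":[-307,-191,7],"angular":[0,0,85],"jaw":0},{"offset":[-307,-191,7],"angular":[0,0,85],"jaw":0},{"offset":[-307,-191,7],"angular":[0,0,85],"jaw":0}])

```text
time: 1.1
position: [0.4681, 0.2515, 0.2]
tcp_rot: [2.602, 1.76, -0.001]
ft_force: [-0.4, -0.1, -0.1]
grip_width: 0.0854
```

```bash
cat >> h.py <<'E'
def wrist(c,P=None,uv=None,z=None):
    V=c['view'];R=V[:3,:3]
    if P is not None:
        p=np.atleast_2d(P)@R.T+V[:3,3];rho=np.hypot(p[:,0],p[:,1]);th=np.arctan2(rho,p[:,2])/np.maximum(rho,1e-9)
        return np.c_[c['fx']*th*p[:,0]+c['cx'],c['fy']*th*p[:,1]+c['cy']]
    o=-R.T@V[:3,3];a=(np.atleast_2d(uv)-[c['cx'],c['cy']])/[c['fx'],c['fy']];t=np.linalg.norm(a,axis=1)
    d=np.c_[a*(np.sin(t)/np.maximum(t,1e-9))[:,None],np.cos(t)]@R
    return o+d*((z-o[2])/d[:,2])[:,None]
E
python3 go.py .468 .252 .2 -21.5
python3 - <<'E'
from h import *
from plant import r
c=r.read_camera('wrist');pickle.dump(c,open('w1.pkl','wb'));print(c['fx'],c['cx'],c['cy'],c['view'],'cam',-c['view'][:3,:3].T@c['view'][:3,3])
print(wrist(c,P=[[.468,.252,.06],[.55,-.02,.015]]))
cv2.imwrite('pics/w1.png',cv2.convertScaleAbs(cv2.resize(c['color'][:,:,::-1],None,fx=1.4,fy=1.4,interpolation=cv2.INTER_CUBIC),alpha=1.5,beta=10))
E
```

```text
t 1.1 pos [0.4681 0.2515 0.2   ] F [-0.4 -0.1 -0.1] w 0.0854
offset [ 0.4 -0.3  0. ] ang [-0.   0.  -0.3] rows 0.01206475571817837 0.04889851520340605
325.19226210127806 273.374168750889 214.46350581861847 [[ 9.28351506e-01 -3.71702813e-01 -7.07629397e-04 -3.41176114e-01]
 [-3.51765286e-01 -8.79168202e-01  3.21441216e-01  3.45514099e-01]
 [-1.20102730e-01 -2.98161518e-01 -9.46929271e-01  5.05401952e-01]
 [ 0.00000000e+00  0.00000000e+00  0.00000000e+00  1.00000000e+00]] cam [0.49897138 0.3276403  0.367276  ]
[[272.94513622 192.58488681]
 [394.39156431 333.84365384]]
```

View pics/w1.png

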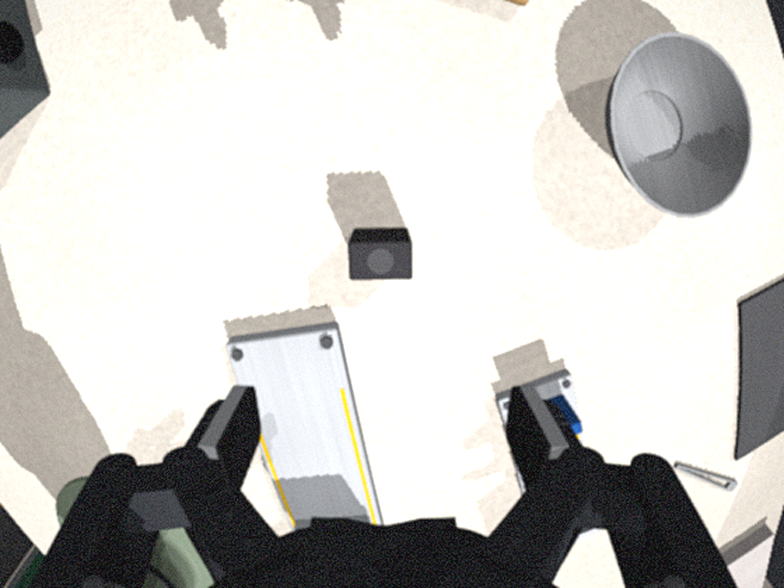

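The wrist view shows the spare's top face at (349–411, 242–278), level in the picture, so the yaw is right. I'll unproject it to fix the position.

Run:
```python
from h import *
c=pickle.load(open('w1.pkl','rb'))
p=wrist(c,uv=np.array([(349,241),(411,241),(412,278),(349,278)])/1.4,z=.06);print(p.round(4),p.mean(0))
d=p-np.roll(p,-1,0);print(np.linalg.norm(d,axis=1),np.degrees(np.arctan2((p[1]+p[2]-p[0]-p[3])[1],(p[1]+p[2]-p[0]-p[3])[0])))
```

```text
[[0.4545 0.2794 0.06  ]
 [0.494  0.2636 0.06  ]
 [0.4852 0.2386 0.06  ]
 [0.4441 0.255  0.06  ]] [0.46945972 0.2591559  0.06      ]
[0.04261721 0.02651016 0.04427667 0.02650893] -21.830548598614627
```

```bash
python3 go.py .4688 .2580 .035 -21.8
```

```text
t 1.15 pos [0.4679 0.2519 0.1999] F [ 0.1 -0.1  0.1] w 0.0851
offset [  6.1  -1.4 164.9] ang [-0.   0.  -0.4] rows 3.9581638097484757 0.06170648150780715
```

apply_moves(commands=[{"offset":[6,-1.4,30],"angular":[0,0,0],"jaw":0},{"offset":[6,-1.4,70],"angular":[0,0,0],"jaw":0},{"offset":[6,-1.4,105],"angular":[0,0,0],"jaw":0},{"offset":[6,-1.4,135],"angular":[0,0,0],"jaw":0},{"offset":[6,-1.4,155],"angular":[0,0,0],"jaw":0},{"offset":[6,-1.4,165],"angular":[0,0,0],"jaw":0},{"offset":[6,-1.4,165],"angular":[0,0,0],"jaw":0}])

```text
time: 1.73
position: [0.4679, 0.2577, 0.0335]
tcp_rot: [-2.594, -1.773, 0.005]
ft_force: [-0.4, -0.5, -0.6]
grip_width: 0.0857
```

apply_moves(commands=[{"offset":[0,0,0],"angular":[0,0,0],"jaw":0.6},{"offset":[0,0,0],"angular":[0,0,0],"jaw":0.7},{"offset":[0,0,0],"angular":[0,0,0],"jaw":0.8},{"offset":[0,0,0],"angular":[0,0,0],"jaw":0.8},{"offset":[0,0,0],"angular":[0,0,0],"jaw":0.8},{"offset":[0,0,0],"angular":[0,0,0],"jaw":0.8},{"offset":[0,0,0],"angular":[0,0,0],"jaw":0.8},{"offset":[0,0,0],"angular":[0,0,0],"jaw":0.8}], force=40)

```text
time: 2.4
position: [0.4683, 0.2592, 0.0362]
tcp_rot: [-2.593, -1.77, -0.0]
ft_force: [-9.0, 2.0, 20.0]
grip_width: 0.0171
```

apply_moves(commands=[{"offset":[0,0,-20],"angular":[0,0,0],"jaw":0.8},{"offset":[0,0,-60],"angular":[0,0,0],"jaw":0.8},{"offset":[0,0,-100],"angular":[0,0,0],"jaw":0.8},{"offset":[0,0,-125],"angular":[0,0,0],"jaw":0.8},{"offset":[0,0,-125],"angular":[0,0,0],"jaw":0.8}])

```text
time: 2.82
position: [0.4709, 0.2594, 0.1654]
tcp_rot: [-2.595, -1.77, -0.011]
ft_force: [-0.1, 0.7, 0.7]
grip_width: 0.0172
```

```bash
python3 go.py .549 .07 .17 -2
```

```text
t 2.82 pos [0.4709 0.2594 0.1654] F [-0.1  0.7  0.7] w 0.0172
offset [-147.8  141.8   -5. ] ang [  0.3  -0.3 -19.4] rows 4.913636362578826 2.712171551026912
```

The width came out at 17 mm, so the grasp missed. I need to look.

Run:
```python
from h import *
from plant import r
t=r.read_camera('top');pickle.dump(t,open('top2.pkl','wb'))
c=r.read_camera('wrist');pickle.dump(c,open('w2.pkl','wb'))
im=np.zeros((600,800,3),np.uint8);im[:300]=crop(t,160,190,320,250,5)
im[300:600,:400]=cv2.convertScaleAbs(cv2.resize(c['color'][:,:,::-1],(400,300)),alpha=1.8,beta=15)
s=r.read_camera('side');im[300:600,400:]=crop(s,180,130,313,230,3)[:300,:399].copy() if 0 else cv2.resize(crop(s,180,130,313,230,3),(400,300))
cv2.imwrite('pics/m2.png',im)
```

```text
(no output)
```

View pics/m2.png

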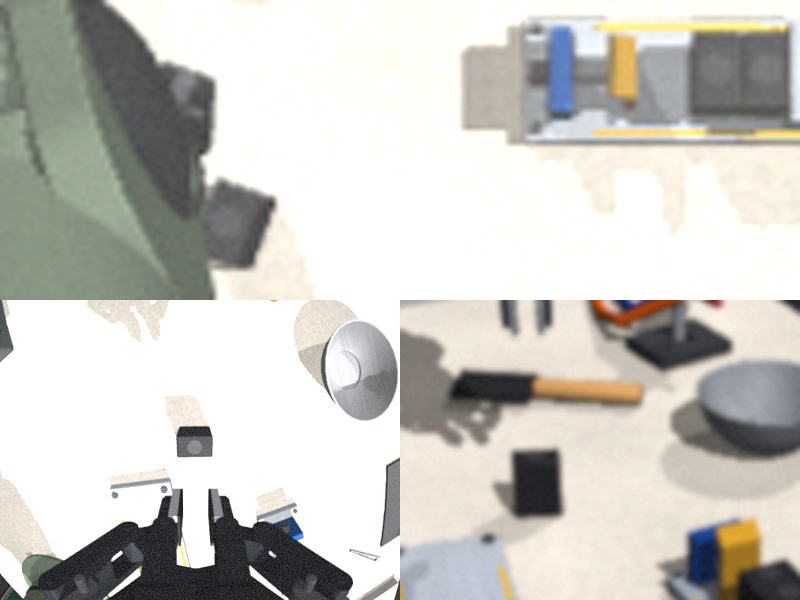

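Run:
```python
from h import *
from plant import r
from scipy.spatial.transform import Rotation as R
t=pickle.load(open('top2.pkl','rb'));c=pickle.load(open('w2.pkl','rb'));t0=pickle.load(open('top.pkl','rb'))
s=r.state();p=np.array(s['position']);print(p,np.abs(t['view']-t0['view']).max())
A=R.from_rotvec(s['tcp_rot']).as_matrix();print(A.round(2))
print('top TCP crop',(proj(t,p)-[160,190])*5,'wrist TCP',wrist(c,P=p)/1.4,'tip',wrist(c,P=p+A[:,2]*.008)/1.4,'grasp',wrist(c,P=p-A[:,2]*.011)/1.4)
b=np.array([.4695,.259,.06]);print('block top crop',(proj(t,b)-[160,190])*5, wrist(c,P=b)/1.4)
s=r.read_camera('side');print((proj(s,np.array([p,b,b*[1,1,0]]))-[180,130])*3)
```

```text
[0.46860961 0.25840853 0.16017221] 0.0
[[ 0.36  0.93  0.  ]
 [ 0.93 -0.36  0.  ]
 [ 0.   -0.   -1.  ]]
top TCP crop [[189.81929784 215.11550797]] wrist TCP [[193.76600632 183.00985481]] tip [[193.80482265 178.88661202]] grasp [[193.70804066 189.218725  ]]
block top crop [[223.14041716 222.43655083]] [[194.62187279 146.33036694]]
[[126.3199179   54.47125849]
 [133.43584278 152.50094341]
 [137.02414278 207.32537382]]
```

```bash
cat > ov.py <<'E'
from h import *
def box(x,y,yaw,h=.06,sx=.045,sy=.028,z0=0):
    a=np.radians(yaw);u=np.array([np.cos(a),np.sin(a)]);v=np.array([-u[1],u[0]])
    q=[np.r_[np.array([x,y])+i*sx/2*u+j*sy/2*v] for i,j in((1,1),(1,-1),(-1,-1),(-1,1))]
    return np.array([np.r_[p,z0] for p in q]+[np.r_[p,z0+h] for p in q])
def panel(c,f,x0,y0,w,h,k,boxes):
    im=cv2.resize(c['color'][y0:y0+h,x0:x0+w,::-1],None,fx=k,fy=k,interpolation=cv2.INTER_CUBIC);im=cv2.convertScaleAbs(im,alpha=1.8,beta=20)
    for b,col in boxes:
        p=((f(c,b)-[x0,y0]+.5)*k).round().astype(int)
        for i in range(4):
            for m,n in((i,(i+1)%4),(i+4,(i+1)%4+4),(i,i+4)): cv2.line(im,tuple(map(int,p[m])),tuple(map(int,p[n])),col,1)
    return im
E
python3 - <<'E'
from ov import *
from plant import r
B=[(box(.4695,.259,-21.8),(0,255,0)),(box(.467,.251,-21.8),(0,0,255))]
t=pickle.load(open('top.pkl','rb'));w=pickle.load(open('w2.pkl','rb'));s=r.read_camera('side')
f=lambda c,b:wrist(c,P=b)
im=np.hstack([panel(t,proj,190,215,36,40,7,B),panel(s,proj,208,172,36,40,7,B),panel(w,f,255,185,36,40,7,B)]);print(im.shape)
cv2.imwrite('pics/ov1.png',im)
E
```

```text
(280, 756, 3)
```

View pics/ov1.png

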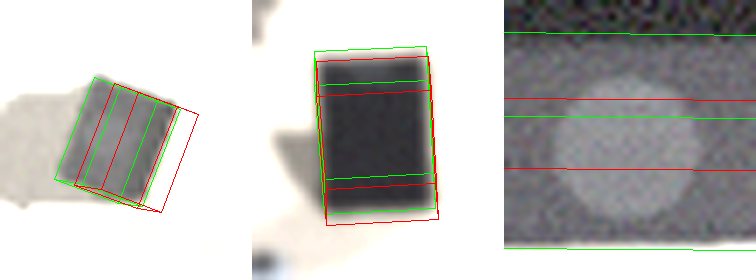

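Green (wrist estimate) fits the block in all three views, so its position was right. However, the fingertips look about 25 mm higher than the TCP suggests, so I check where they are with the TCP axis marked.

Run:
```python
from ov import *
from plant import r
from scipy.spatial.transform import Rotation as R
s=r.read_camera('side');w=r.read_camera('wrist');q=r.state();p=np.array(q['position']);A=R.from_rotvec(q['tcp_rot']).as_matrix();print(p,q['grip_width'],q['tcp_rot'])
def pan(c,f,x0,y0,W,H,k):
    im=panel(c,f,x0,y0,W,H,k,[])
    for d in(-.051,-.031,-.011,0,.008):
        u=((f(c,(p+A[:,2]*d)[None])[0]-[x0,y0]+.5)*k).round().astype(int);cv2.drawMarker(im,tuple(map(int,u)),(0,0,255),cv2.MARKER_CROSS,8,1)
    return im
im=np.hstack([pan(s,proj,180,80,80,100,5),pan(w,lambda c,b:wrist(c,P=b),235,180,80,100,5)])
cv2.imwrite('pics/tip.png',im)
```

```text
[0.46846232 0.25795528 0.15926501] 0.016888098104802605 [ 2.59524823  1.76999088 -0.00266301]
```

View pics/tip.png

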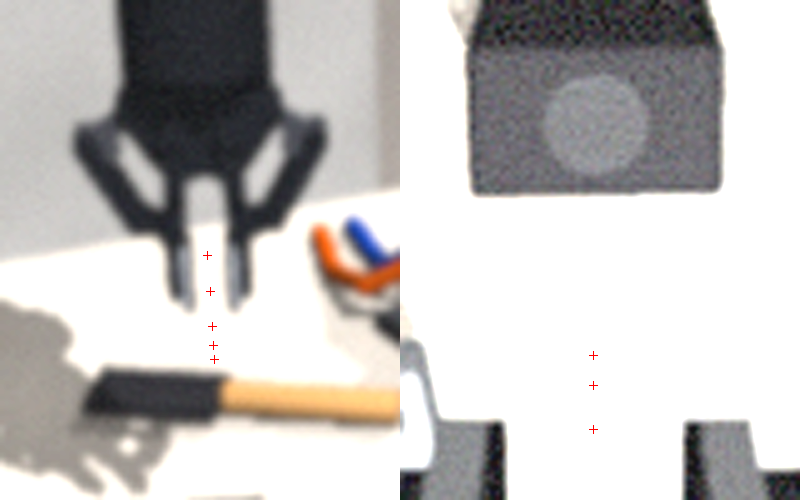

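Tips measure about 21 mm behind the TCP at this closure, instead of 8 mm ahead. That also explains the 20 N upward push: the fingers closed onto the block's top. I'll trust the measurement, go about 30 mm lower and watch the force.

apply_moves(commands=[{"offset":[1.3,0.6,0],"angular":[0,0,0],"jaw":0},{"offset":[1.3,0.6,0],"angular":[0,0,0],"jaw":0},{"offset":[1.3,0.6,0],"angular":[0,0,0],"jaw":0},{"offset":[1.3,0.6,0],"angular":[0,0,0],"jaw":0},{"offset":[1.3,0.6,20],"angular":[0,0,0],"jaw":0},{"offset":[1.3,0.6,50],"angular":[0,0,0],"jaw":0},{"offset":[1.3,0.6,80],"angular":[0,0,0],"jaw":0},{"offset":[1.3,0.6,105],"angular":[0,0,0],"jaw":0},{"offset":[1.3,0.6,120],"angular":[0,0,0],"jaw":0},{"offset":[1.3,0.6,130],"angular":[0,0,0],"jaw":0},{"offset":[1.3,0.6,135],"angular":[0,0,0],"jaw":0},{"offset":[1.3,0.6,135],"angular":[0,0,0],"jaw":0}])

```text
time: 4.17
position: [0.4698, 0.2591, 0.0248]
tcp_rot: [2.595, 1.77, -0.001]
ft_force: [-0.3, 0.9, -0.2]
grip_width: 0.0855
```

apply_moves(commands=[{"offset":[0,0,4],"angular":[0,0,0],"jaw":0},{"offset":[0,0,8],"angular":[0,0,0],"jaw":0},{"offset":[0,0,12],"angular":[0,0,0],"jaw":0},{"offset":[0,0,15],"angular":[0,0,0],"jaw":0},{"offset":[0,0,18],"angular":[0,0,0],"jaw":0},{"offset":[0,0,20],"angular":[0,0,0],"jaw":0},{"offset":[0,0,20],"angular":[0,0,0],"jaw":0}])

```text
time: 4.75
position: [0.4697, 0.2592, 0.0048]
tcp_rot: [2.595, 1.77, -0.001]
ft_force: [-0.3, 0.2, -0.9]
grip_width: 0.0852
```

apply_moves(commands=[{"offset":[0,0,0],"angular":[0,0,0],"jaw":0.4},{"offset":[0,0,0],"angular":[0,0,0],"jaw":0.5},{"offset":[0,0,0],"angular":[0,0,0],"jaw":0.6},{"offset":[0,0,0],"angular":[0,0,0],"jaw":0.7},{"offset":[0,0,0],"angular":[0,0,0],"jaw":0.7},{"offset":[0,0,0],"angular":[0,0,0],"jaw":0.7},{"offset":[0,0,0],"angular":[0,0,0],"jaw":0.7}])

```text
time: 5.33
position: [0.47, 0.2594, 0.0055]
tcp_rot: [-2.595, -1.77, -0.001]
ft_force: [-1.8, -0.7, 5.6]
grip_width: 0.0445
```

Gripped at 44.5 mm wide. Lifting and carrying it over the rack, so the wrist camera can see the gap.

apply_moves(commands=[{"offset":[0,0,-15],"angular":[0,0,0],"jaw":0.7},{"offset":[0,0,-45],"angular":[0,0,0],"jaw":0.7},{"offset":[0,0,-80],"angular":[0,0,0],"jaw":0.7},{"offset":[0,0,-115],"angular":[0,0,0],"jaw":0.7},{"offset":[0,0,-145],"angular":[0,0,0],"jaw":0.7},{"offset":[0,0,-165],"angular":[0,0,0],"jaw":0.7},{"offset":[0,0,-165],"angular":[0,0,0],"jaw":0.7}])

```text
time: 5.92
position: [0.4714, 0.2602, 0.1741]
tcp_rot: [-2.595, -1.77, -0.009]
ft_force: [1.9, 0.4, -1.4]
grip_width: 0.0445
```

```bash
python3 go.py .548 -.02 .17 -2
```

```text
t 5.92 pos [0.4714 0.2602 0.1741] F [ 1.9  0.4 -1.4] w 0.0445
offset [-232.9  173.6    3.4] ang [  0.2  -0.3 -19.4] rows 6.965771993899695 2.71146322568322
```

apply_moves(commands=[{"offset":[-25,18,2],"angular":[0,0,-3],"jaw":0.7},{"offset":[-58,42,2],"angular":[0,0,-8],"jaw":0.7},{"offset":[-91,67,2],"angular":[0,0,-12],"jaw":0.7},{"offset":[-124,92,2],"angular":[0,0,-16],"jaw":0.7},{"offset":[-157,117,2],"angular":[0,0,-19.5],"jaw":0.7},{"offset":[-190,142,2],"angular":[0,0,-19.5],"jaw":0.7},{"offset":[-218,163,2],"angular":[0,0,-19.5],"jaw":0.7},{"offset":[-233,173.5,2],"angular":[0,0,-19.5],"jaw":0.7},{"offset":[-233,173.5,2],"angular":[0,0,-19.5],"jaw":0.7},{"offset":[-233,173.5,2],"angular":[0,0,-19.5],"jaw":0.7}])

```text
time: 6.75
position: [0.546, -0.022, 0.1674]
tcp_rot: [-2.26, -2.181, 0.001]
ft_force: [-0.6, 0.1, -1.9]
grip_width: 0.0443
```

```bash
python3 go.py .548 -.02 .17 -2
python3 - <<'E'
from ov import *
from plant import r
c=r.read_camera('wrist');pickle.dump(c,open('w3.pkl','wb'))
p=wrist(c,P=[[.55,-.014,.075],[.55,.02,.075],r.state()['position']]);print(p)
x0,y0=180,110
im=panel(c,proj,x0,y0,200,150,4,[]);cv2.imwrite('pics/w3.png',im)
E
```

```text
t 6.75 pos [ 0.546  -0.022   0.1674] F [-0.6  0.1 -1.9] w 0.0443
offset [ 2.1  1.9 -2.6] ang [-0.1  0.  -0. ] rows 0.09169260088927193 0.009484734857930822
[[278.01075984 198.26529984]
 [276.68247719 157.70418753]
 [273.21184309 254.43820521]]
```

View pics/w3.png

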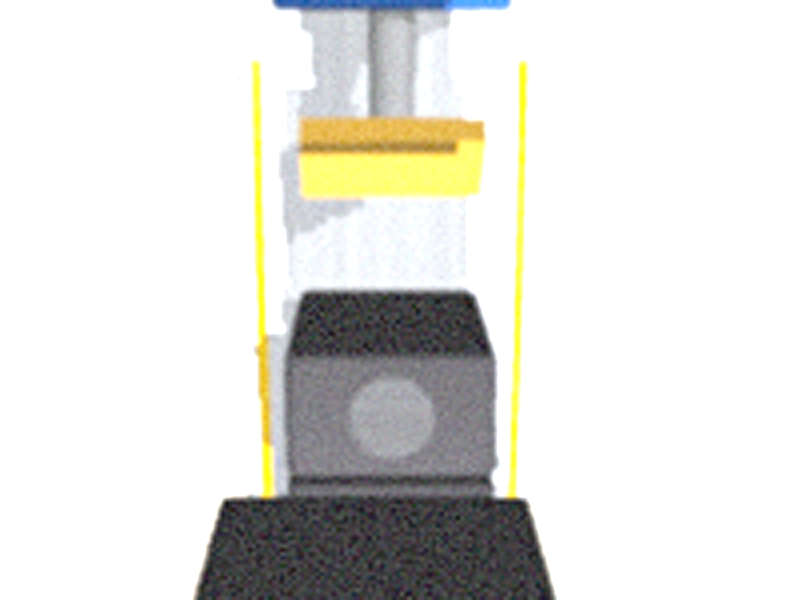

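The close view shows block_b's top with its near edge at v=355 (u 288–494) and the brass lip at v≈197 (u 303–480). The held block's lower +y edge is at v≈498 (u 222–527).

Run:
```python
from h import *
c=pickle.load(open('w3.pkl','rb'))
f=lambda pts,z:wrist(c,uv=[(180+u/4-.4,110+v/4-.4) for u,v in pts],z=z)[:,:2].round(4)
print('b top edge',f([(288,355),(494,355)],.075),'far',f([(290,473),(490,474)],.075))
print('b base',f([(305,292),(475,292)],.015))
print('lip',f([(303,196),(480,194)],.075),'flare top',f([(300,120),(484,122)],.087))
print('held base',f([(222,498),(527,498)],.162))
print('stripes',f([(256,62),(272,495),(523,62),(513,495)],.015))
```

```text
b top edge [[ 0.5281 -0.0133]
 [ 0.5709 -0.0148]] far [[ 0.527  -0.0395]
 [ 0.5699 -0.0412]]
b base [[ 0.5284 -0.0139]
 [ 0.5712 -0.0153]]
lip [[0.5328 0.0199]
 [0.5684 0.0191]] flare top [[0.5337 0.0365]
 [0.5686 0.035 ]]
held base [[ 0.5244 -0.0097]
 [ 0.5682 -0.0113]]
stripes [[ 0.5191  0.0445]
 [ 0.5168 -0.0686]
 [ 0.5841  0.0424]
 [ 0.5808 -0.0709]]
```

```bash
python3 go.py .5495 .0043 .11 -1.9
```

```text
t 6.8 pos [ 0.546  -0.0207  0.1675] F [ 0.   1.4 -1.5] w 0.0441
offset [25.1  2.8 57.5] ang [-0.1 -0.  -0. ] rows 1.5060418817655683 0.009663916988241834
```

apply_moves(commands=[{"offset":[12,1.5,20],"angular":[0,0,0],"jaw":0.7},{"offset":[20,2.5,40],"angular":[0,0,0],"jaw":0.7},{"offset":[25,3,54],"angular":[0,0,0],"jaw":0.7},{"offset":[25,3,57],"angular":[0,0,0],"jaw":0.7},{"offset":[25,3,57],"angular":[0,0,0],"jaw":0.7},{"offset":[25,3,57],"angular":[0,0,0],"jaw":0.7}])

```text
time: 7.3
position: [0.5503, 0.0041, 0.1117]
tcp_rot: [2.257, 2.185, 0.0]
ft_force: [0.6, 0.2, -2.4]
grip_width: 0.0446
```

```bash
for i in 1 2 3; do python3 go.py .5495 .0043 .11 -1.9;done;  python3 - <<'E'
from ov import *
from plant import r
c=r.read_camera('wrist');pickle.dump(c,open('w4.pkl','wb'));print(r.state()['position'])
x0,y0=180,110
im=panel(c,proj,x0,y0,200,150,4,[]);cv2.imwrite('pics/w4.png',im)
E
```

```text
t 7.3 pos [0.5503 0.0041 0.1117] F [ 0.6  0.2 -2.4] w 0.0446
offset [ 0.1 -0.8  1.7] ang [0. 0. 0.] rows 0.045472517032141724 0.004863381539801177
t 7.3 pos [0.5503 0.0041 0.1117] F [ 0.6  0.2 -2.4] w 0.0446
offset [ 0.1 -0.8  1.7] ang [0. 0. 0.] rows 0.045472517032141724 0.004863381539801177
t 7.3 pos [0.5503 0.0041 0.1117] F [ 0.6  0.2 -2.4] w 0.0446
offset [ 0.1 -0.8  1.7] ang [0. 0. 0.] rows 0.045472517032141724 0.004863381539801177
[0.55053203 0.00386034 0.11200811]
```

View pics/w4.png

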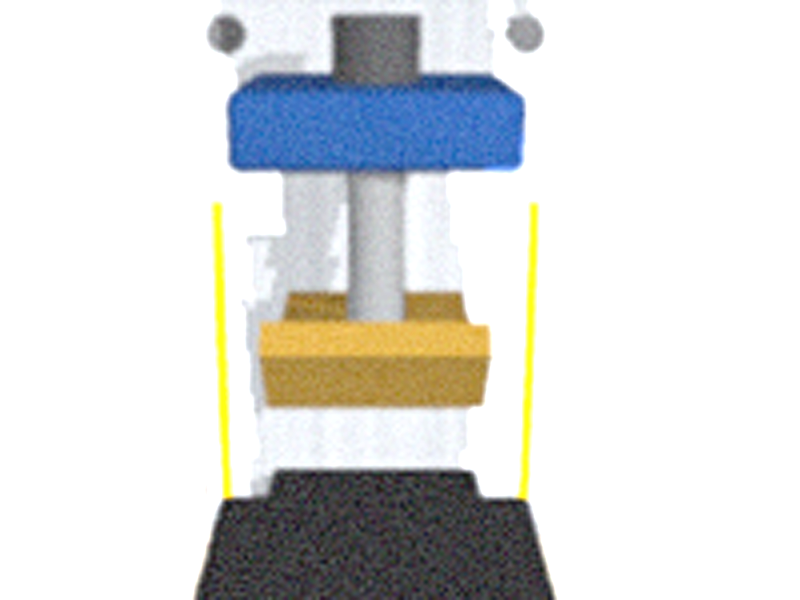

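```bash
python3 - <<'E'
from h import *
c=pickle.load(open('w4.pkl','rb'))
f=lambda pts,z:wrist(c,uv=[(180+u/4-.4,110+v/4-.4) for u,v in pts],z=z)[:,:2].round(4)
print('b base',f([(272,470),(475,470)],.015))
print('lip',f([(267,405),(485,404)],.075),'held base',f([(222,498),(527,498)],.1065))
E
python3 go.py .5495 .0043 .02 -1.9
```

```text
b base [[ 0.5272 -0.0142]
 [ 0.5714 -0.0157]]
lip [[0.5329 0.0201]
 [0.5689 0.0191]] held base [[0.5286 0.0164]
 [0.5725 0.015 ]]
t 7.35 pos [0.5505 0.0039 0.112 ] F [-0.1  0.5 -1.3] w 0.0442
offset [ 0.4 -1.1 92. ] ang [ 0.1 -0.  -0. ] rows 2.206593526849697 0.007280977373119524
```

apply_moves(commands=[{"offset":[-0.5,-1,10],"angular":[0,0,0],"jaw":0.7},{"offset":[-0.5,-1,22],"angular":[0,0,0],"jaw":0.7},{"offset":[-0.5,-1,36],"angular":[0,0,0],"jaw":0.7},{"offset":[-0.5,-1,50],"angular":[0,0,0],"jaw":0.7},{"offset":[-0.5,-1,62],"angular":[0,0,0],"jaw":0.7},{"offset":[-0.5,-1,72],"angular":[0,0,0],"jaw":0.7},{"offset":[-0.5,-1,80],"angular":[0,0,0],"jaw":0.7},{"offset":[-0.5,-1,86],"angular":[0,0,0],"jaw":0.7},{"offset":[-0.5,-1,89],"angular":[0,0,0],"jaw":0.7},{"offset":[-0.5,-1,90],"angular":[0,0,0],"jaw":0.7},{"offset":[-0.5,-1,90],"angular":[0,0,0],"jaw":0.7}])

```text
time: 8.27
position: [0.5493, 0.0034, 0.0213]
tcp_rot: [2.258, 2.184, 0.0]
ft_force: [-0.5, 0.0, -1.0]
grip_width: 0.0442
```

Now down in 0.5 mm steps until it touches.

apply_moves(commands=[{"offset":[0,0,0.5],"angular":[0,0,0],"jaw":0.7},{"offset":[0,0,1],"angular":[0,0,0],"jaw":0.7},{"offset":[0,0,1],"angular":[0,0,0],"jaw":0.7},{"offset":[0,0,1],"angular":[0,0,0],"jaw":0.7}])

```text
time: 8.6
position: [0.5495, 0.0035, 0.0205]
tcp_rot: [2.258, 2.184, 0.001]
ft_force: [0.3, 1.2, 0.7]
grip_width: 0.0445
```

Weight has transferred to the rack. Sliding it 1.5 mm toward the row, then releasing and lifting.

apply_moves(commands=[{"offset":[-0.8,0,0],"angular":[0,0,0],"jaw":0.7},{"offset":[-1.5,0,0],"angular":[0,0,0],"jaw":0.7},{"offset":[-1.5,0,0],"angular":[0,0,0],"jaw":0.3},{"offset":[-1.5,0,0],"angular":[0,0,0],"jaw":0.1},{"offset":[-1.5,0,0],"angular":[0,0,0],"jaw":0.1},{"offset":[-1.5,0,0],"angular":[0,0,0],"jaw":0.1},{"offset":[-1.5,0,-10],"angular":[0,0,0],"jaw":0.1},{"offset":[-1.5,0,-35],"angular":[0,0,0],"jaw":0},{"offset":[-1.5,0,-70],"angular":[0,0,0],"jaw":0},{"offset":[-1.5,0,-110],"angular":[0,0,0],"jaw":0},{"offset":[-1.5,0,-140],"angular":[0,0,0],"jaw":0},{"offset":[-1.5,0,-150],"angular":[0,0,0],"jaw":0}])

```text
time: 9.6
position: [0.5507, 0.0017, 0.1752]
tcp_rot: [2.256, 2.181, 0.007]
ft_force: [0.2, 0.5, 0.7]
grip_width: 0.0853
```

```bash
python3 go.py .457 -.283 .25 5
python3 - <<'E'
from ov import *
from plant import r
c=r.read_camera('wrist');pickle.dump(c,open('w5.pkl','wb'));print(r.state()['position'])
im=panel(c,proj,180,110,200,150,4,[]);cv2.imwrite('pics/w5.png',im)
E
```

```text
t 9.6 pos [0.5507 0.0017 0.1752] F [0.2 0.5 0.7] w 0.0853
offset [-287.7  -83.7  -75.5] ang [ 0.3 -0.  -6.9] rows 7.408761993205044 0.9698364880409461
[0.55086332 0.00188377 0.17497704]
```

View pics/w5.png

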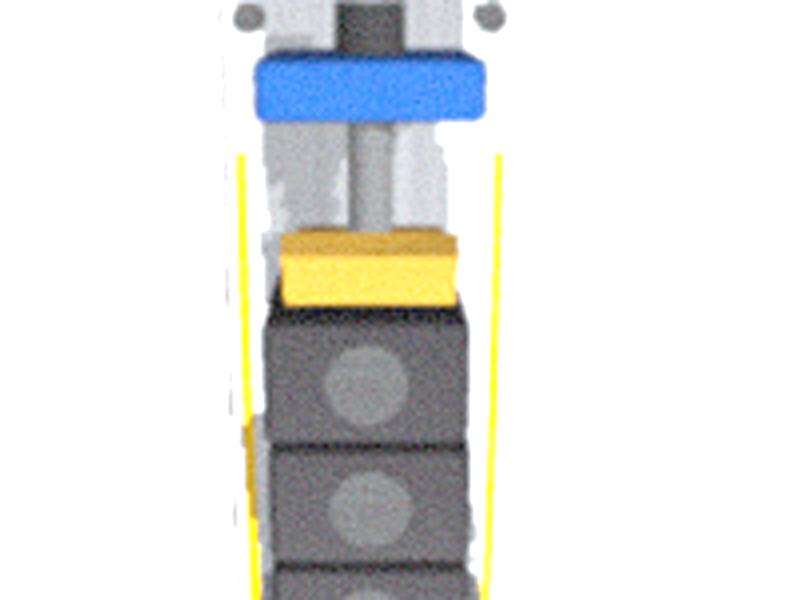

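The row now stands close and in line, with the spare at u 265–466 and its edge at v=322. The lip is at v=305 (u 284–457). I compute the gap and move over the gauge.

```bash
python3 - <<'E'
from h import *
c=pickle.load(open('w5.pkl','rb'))
f=lambda pts,z:wrist(c,uv=[(180+u/4-.4,110+v/4-.4) for u,v in pts],z=z)[:,:2].round(4)
print('spare edge',f([(267,322),(466,322)],.075),'lip',f([(284,305),(457,305)],.075),'far',f([(272,443),(467,443)],.075), 'b',f([(273,449),(467,449)],.075))
E
python3 go.py .457 -.282 .2 5.5
```

```text
spare edge [[0.5287 0.0158]
 [0.571  0.0143]] lip [[0.5326 0.0194]
 [0.5692 0.0181]] far [[ 0.5282 -0.0115]
 [ 0.5709 -0.013 ]] b [[ 0.5284 -0.0129]
 [ 0.5709 -0.0144]]
t 9.65 pos [0.5509 0.0019 0.175 ] F [ 0.7 -0.6  2.1] w 0.0854
offset [-286.8  -84.1  -25.8] ang [ 0.3 -0.  -7.4] rows 7.195302313230811 1.0377844571057586
```

apply_moves(commands=[{"offset":[-20,-6,-26],"angular":[0,0,-7],"jaw":0},{"offset":[-55,-16,-26],"angular":[0,0,-7.4],"jaw":0},{"offset":[-92,-27,-26],"angular":[0,0,-7.4],"jaw":0},{"offset":[-130,-38,-26],"angular":[0,0,-7.4],"jaw":0},{"offset":[-168,-49,-26],"angular":[0,0,-7.4],"jaw":0},{"offset":[-206,-60,-26],"angular":[0,0,-7.4],"jaw":0},{"offset":[-243,-71,-26],"angular":[0,0,-7.4],"jaw":0},{"offset":[-272,-80,-26],"angular":[0,0,-7.4],"jaw":0},{"offset":[-287,-84,-26],"angular":[0,0,-7.4],"jaw":0},{"offset":[-287,-84,-26],"angular":[0,0,-7.4],"jaw":0},{"offset":[-287,-84,-26],"angular":[0,0,-7.4],"jaw":0},{"offset":[-287,-84,-26],"angular":[0,0,-7.4],"jaw":0}])

```text
time: 10.65
position: [0.4558, -0.2812, 0.1959]
tcp_rot: [-2.111, -2.326, -0.0]
ft_force: [0.3, 1.2, 0.4]
grip_width: 0.0853
```

```bash
python3 go.py .457 -.282 .2 5.5
python3 - <<'E'
from ov import *
from plant import r
c=r.read_camera('wrist');pickle.dump(c,open('w6.pkl','wb'))
print(wrist(c,P=[[.457,-.282,.146],[.457,-.282,.08]]))
B=[(box(.457,-.282,5.5,.06,.018,.018,.086),(0,0,255)),(box(.457,-.282,5.5,.006,.036,.03,.08),(0,255,0)),(box(.457,-.282,5.5,.08,.075,.06,0),(255,0,0))]
im=panel(c,lambda c,b:wrist(c,P=b),180,130,200,150,4,B);cv2.imwrite('pics/w6.png',im)
E
```

```text
t 10.65 pos [ 0.4558 -0.2812  0.1959] F [0.3 1.2 0.4] w 0.0853
offset [-0.9  1.1 -4.1] ang [-0. -0.  0.] rows 0.1031721290261413 0.007641511529350631
[[275.1076915  226.85459459]
 [274.7861698  200.92549936]]
```

View pics/w6.png

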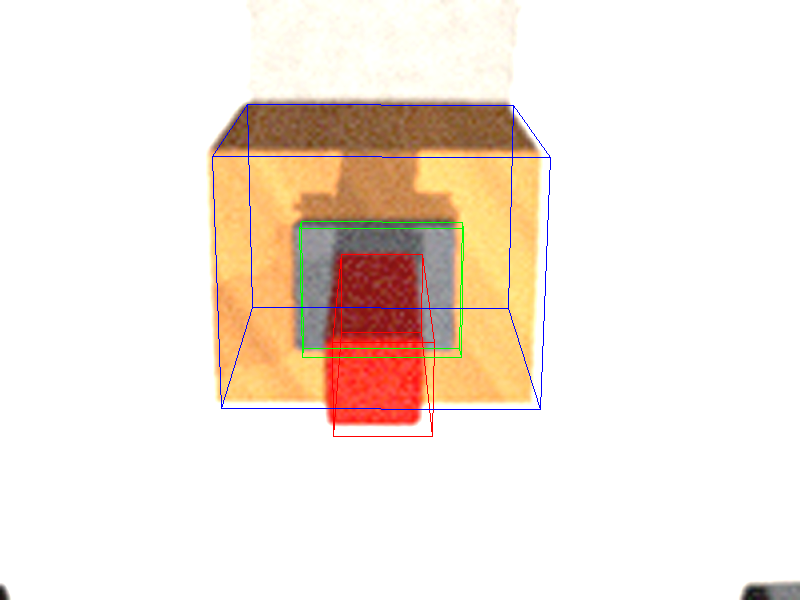

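The overlay lies within about 1.5 mm of the gauge, and its top is at (373,380). The TCP is already centred at (0.4558, −0.2812), so I descend straight and grip.

apply_moves(commands=[{"offset":[0.3,-0.3,15],"angular":[0,0,0],"jaw":0},{"offset":[0.3,-0.3,40],"angular":[0,0,0],"jaw":0},{"offset":[0.3,-0.3,65],"angular":[0,0,0],"jaw":0},{"offset":[0.3,-0.3,88],"angular":[0,0,0],"jaw":0},{"offset":[0.3,-0.3,105],"angular":[0,0,0],"jaw":0},{"offset":[0.3,-0.3,114],"angular":[0,0,0],"jaw":0},{"offset":[0.3,-0.3,116],"angular":[0,0,0],"jaw":0},{"offset":[0.3,-0.3,116],"angular":[0,0,0],"jaw":0}])

```text
time: 11.37
position: [0.4555, -0.2814, 0.0802]
tcp_rot: [-2.111, -2.326, 0.0]
ft_force: [-0.9, -0.7, -0.3]
grip_width: 0.0855
```

apply_moves(commands=[{"offset":[0,0,0],"angular":[0,0,0],"jaw":0.6},{"offset":[0,0,0],"angular":[0,0,0],"jaw":0.75},{"offset":[0,0,0],"angular":[0,0,0],"jaw":0.85},{"offset":[0,0,0],"angular":[0,0,0],"jaw":1},{"offset":[0,0,0],"angular":[0,0,0],"jaw":1},{"offset":[0,0,0],"angular":[0,0,0],"jaw":1},{"offset":[0,0,0],"angular":[0,0,0],"jaw":1},{"offset":[0,0,0],"angular":[0,0,0],"jaw":1},{"offset":[0,0,0],"angular":[0,0,0],"jaw":1},{"offset":[0,0,0],"angular":[0,0,0],"jaw":1}], force=60)

```text
time: 12.2
position: [0.4555, -0.2819, 0.0806]
tcp_rot: [2.112, 2.325, 0.0]
ft_force: [-1.2, 1.4, 6.7]
grip_width: 0.0176
```

apply_moves(commands=[{"offset":[0,0,-5],"angular":[0,0,0],"jaw":1},{"offset":[0,0,-20],"angular":[0,0,0],"jaw":1},{"offset":[0,0,-45],"angular":[0,0,0],"jaw":1},{"offset":[0,0,-75],"angular":[0,0,0],"jaw":1},{"offset":[0,0,-100],"angular":[0,0,0],"jaw":1},{"offset":[0,0,-115],"angular":[0,0,0],"jaw":1},{"offset":[0,0,-120],"angular":[0,0,0],"jaw":1},{"offset":[0,0,-120],"angular":[0,0,0],"jaw":1}])

```text
time: 12.87
position: [0.4557, -0.282, 0.2012]
tcp_rot: [2.111, 2.324, 0.001]
ft_force: [-0.5, -0.7, -2.5]
grip_width: 0.0174
```

```bash
python3 go.py .551 .0183 .2 -1.9
```

```text
t 12.87 pos [ 0.4557 -0.282   0.2012] F [-0.5 -0.7 -2.5] w 0.0174
offset [289.8 123.6   1.2] ang [0.1 0.  7.4] rows 7.554768186499954 1.033198906114428
```

apply_moves(commands=[{"offset":[18,8,1],"angular":[0,0,4],"jaw":1},{"offset":[50,21,1],"angular":[0,0,7.4],"jaw":1},{"offset":[88,37,1],"angular":[0,0,7.4],"jaw":1},{"offset":[126,54,1],"angular":[0,0,7.4],"jaw":1},{"offset":[164,70,1],"angular":[0,0,7.4],"jaw":1},{"offset":[202,86,1],"angular":[0,0,7.4],"jaw":1},{"offset":[238,101,1],"angular":[0,0,7.4],"jaw":1},{"offset":[266,114,1],"angular":[0,0,7.4],"jaw":1},{"offset":[283,121,1],"angular":[0,0,7.4],"jaw":1},{"offset":[290,123.5,1],"angular":[0,0,7.4],"jaw":1},{"offset":[290,123.5,1],"angular":[0,0,7.4],"jaw":1},{"offset":[290,123.5,1],"angular":[0,0,7.4],"jaw":1}])

```text
time: 13.87
position: [0.5499, 0.0177, 0.1984]
tcp_rot: [-2.258, -2.183, 0.003]
ft_force: [0.3, -1.0, -1.2]
grip_width: 0.0175
```

```bash
python3 go.py .551 .0183 .172 -1.9
```

```text
t 13.87 pos [0.5499 0.0177 0.1984] F [ 0.3 -1.  -1.2] w 0.0175
offset [ 0.6  1.2 26.4] ang [-0.1  0.  -0. ] rows 0.6329292128935382 0.013944955092354007
```

apply_moves(commands=[{"offset":[0.5,1,10],"angular":[0,0,0],"jaw":1},{"offset":[0.5,1,24],"angular":[0,0,0],"jaw":1},{"offset":[0.5,1,32],"angular":[0,0,0],"jaw":1},{"offset":[0.5,1,33],"angular":[0,0,0],"jaw":1},{"offset":[0.5,1,33],"angular":[0,0,0],"jaw":1},{"offset":[0.5,1,33],"angular":[0,0,0],"jaw":1}])

```text
time: 14.37
position: [0.5516, 0.0186, 0.1665]
tcp_rot: [2.259, 2.183, 0.0]
ft_force: [0.1, -0.7, -1.1]
grip_width: 0.0172
```

```bash
python3 go.py .551 .0183 .15 -1.9
python3 - <<'E'
from ov import *
from plant import r
c=r.read_camera('wrist');s=r.read_camera('side');p=np.array(r.state()['position']);print(p)
pickle.dump((c,s),open('w7.pkl','wb'))
f=lambda c,b:wrist(c,P=b)
im=np.hstack([panel(c,f,224,130,100,120,4,[]),panel(s,proj,255,170,80,96,5,[])])
cv2.imwrite('pics/w7.png',im);print(im.shape)
P=np.array([[p[0],p[1],p[2]-.07],[.551,.0155,.075],[.551,.019,.075]])
print((f(c,P)-[224,130]+.5)*4,(proj(s,P)-[255,170]+.5)*5+[400,0])
E
```

```text
t 14.37 pos [0.5516 0.0186 0.1665] F [ 0.1 -0.7 -1.1] w 0.0172
offset [-0.3 -0.6 16.5] ang [ 0.  0. -0.] rows 0.39505479028059415 0.007085593071097124
[0.55179156 0.01896374 0.16671237]
(480, 800, 3)
[[200.41291134 346.31785993]
 [197.1294913  328.28728362]
 [196.5578076  312.35565776]] [[596.74666535 165.35834002]
 [597.60603849 206.78291901]
 [593.96470984 203.33569482]]
```

View pics/w7.png

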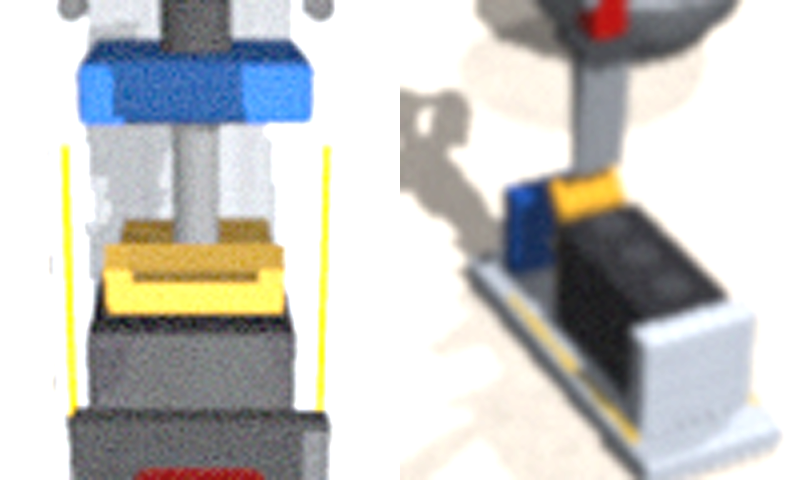

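Run:
```python
from h import *
c,s=pickle.load(open('w7.pkl','rb'))
f=lambda pts,z:wrist(c,uv=[(224+u/4-.5,130+v/4-.5) for u,v in pts],z=z)[:,:2].round(4)
for z in(.1667,.1727):print('guard edge',z,f([(70,412),(328,413)],z))
print('spare',f([(91,329),(293,330)],.075),'lip',f([(107,313),(281,313)],.075))
```

```text
guard edge 0.1667 [[0.5341 0.034 ]
 [0.5699 0.0327]]
guard edge 0.1727 [[0.5349 0.0364]
 [0.5694 0.0351]]
spare [[0.5287 0.0161]
 [0.5711 0.0145]] lip [[0.5323 0.0195]
 [0.5686 0.0183]]
```

The gauge is at y≈0.0183 and the gap is centred near 0.0173, so I shift −0.5 mm in y and −1.3 mm in x. Then I lower it slowly and watch the force.

apply_moves(commands=[{"offset":[-0.5,-1.3,4],"angular":[0,0,0],"jaw":1},{"offset":[-0.5,-1.3,8],"angular":[0,0,0],"jaw":1},{"offset":[-0.5,-1.3,12],"angular":[0,0,0],"jaw":1},{"offset":[-0.5,-1.3,15],"angular":[0,0,0],"jaw":1},{"offset":[-0.5,-1.3,18],"angular":[0,0,0],"jaw":1},{"offset":[-0.5,-1.3,21],"angular":[0,0,0],"jaw":1},{"offset":[-0.5,-1.3,23],"angular":[0,0,0],"jaw":1},{"offset":[-0.5,-1.3,25],"angular":[0,0,0],"jaw":1},{"offset":[-0.5,-1.3,25],"angular":[0,0,0],"jaw":1}])

```text
time: 15.22
position: [0.5501, 0.0186, 0.1408]
tcp_rot: [-2.258, -2.184, 0.001]
ft_force: [0.3, -0.7, -0.9]
grip_width: 0.0173
```

apply_moves(commands=[{"offset":[0,0,2],"angular":[0,0,0],"jaw":1},{"offset":[0,0,4],"angular":[0,0,0],"jaw":1},{"offset":[0,0,6],"angular":[0,0,0],"jaw":1},{"offset":[0,0,8],"angular":[0,0,0],"jaw":1},{"offset":[0,0,10],"angular":[0,0,0],"jaw":1},{"offset":[0,0,10],"angular":[0,0,0],"jaw":1},{"offset":[0,0,10],"angular":[0,0,0],"jaw":1}])

```text
time: 15.8
position: [0.5501, 0.0186, 0.131]
tcp_rot: [-2.258, -2.184, 0.001]
ft_force: [0.6, -0.3, -2.1]
grip_width: 0.0174
```

apply_moves(commands=[{"offset":[0,0,1.5],"angular":[0,0,0],"jaw":1},{"offset":[0,0,3],"angular":[0,0,0],"jaw":1},{"offset":[0,0,4.5],"angular":[0,0,0],"jaw":1},{"offset":[0,0,6],"angular":[0,0,0],"jaw":1},{"offset":[0,0,6],"angular":[0,0,0],"jaw":1},{"offset":[0,0,6],"angular":[0,0,0],"jaw":1}])

```text
time: 16.3
position: [0.5502, 0.0186, 0.125]
tcp_rot: [2.258, 2.184, -0.0]
ft_force: [1.3, -0.4, -1.7]
grip_width: 0.0174
```

apply_moves(commands=[{"offset":[0,0,1],"angular":[0,0,0],"jaw":1},{"offset":[0,0,2],"angular":[0,0,0],"jaw":1},{"offset":[0,0,3],"angular":[0,0,0],"jaw":1},{"offset":[0,0,4],"angular":[0,0,0],"jaw":1},{"offset":[0,0,4],"angular":[0,0,0],"jaw":1}])

```text
time: 16.72
position: [0.5502, 0.0187, 0.1211]
tcp_rot: [2.258, 2.184, -0.0]
ft_force: [0.3, -1.0, 0.3]
grip_width: 0.0169
```

apply_moves(commands=[{"offset":[0,0,1],"angular":[0,0,0],"jaw":1},{"offset":[0,0,2],"angular":[0,0,0],"jaw":1},{"offset":[0,0,3],"angular":[0,0,0],"jaw":1},{"offset":[0,0,4],"angular":[0,0,0],"jaw":1},{"offset":[0,0,4],"angular":[0,0,0],"jaw":1}])

```text
time: 17.13
position: [0.5501, 0.0187, 0.117]
tcp_rot: [-2.258, -2.184, 0.0]
ft_force: [1.8, -1.2, -0.1]
grip_width: 0.0171
```

apply_moves(commands=[{"offset":[0,0,1],"angular":[0,0,0],"jaw":1},{"offset":[0,0,2],"angular":[0,0,0],"jaw":1},{"offset":[0,0,3],"angular":[0,0,0],"jaw":1},{"offset":[0,0,4],"angular":[0,0,0],"jaw":1},{"offset":[0,0,5],"angular":[0,0,0],"jaw":1},{"offset":[0,0,5],"angular":[0,0,0],"jaw":1}])

```text
time: 17.63
position: [0.5502, 0.0187, 0.112]
tcp_rot: [2.258, 2.184, -0.0]
ft_force: [0.5, -1.5, 1.9]
grip_width: 0.0172
```

```bash
cat > F.py <<'E'
from ov import *
from plant import r
F=[]
for i in range(6):
    c=r.read_camera('wrist');F.append(r.state()['ft_force'])
print(np.mean(F,0).round(2),np.std(F,0).round(2),r.state()['position'],r.state()['time']);pickle.dump(c,open('w8.pkl','wb'))
E
python3 F.py
```

```text
[ 1.11 -0.63 -1.04] [0.33 0.17 0.54] [0.55016215 0.01867383 0.11211608] 17.9333
```

apply_moves(commands=[{"offset":[0,0,1],"angular":[0,0,0],"jaw":1},{"offset":[0,0,2],"angular":[0,0,0],"jaw":1},{"offset":[0,0,3],"angular":[0,0,0],"jaw":1},{"offset":[0,0,4],"angular":[0,0,0],"jaw":1},{"offset":[0,0,5],"angular":[0,0,0],"jaw":1}])

```text
time: 18.35
position: [0.5503, 0.0187, 0.1073]
tcp_rot: [2.258, 2.184, 0.0]
ft_force: [-0.6, -1.2, 6.3]
grip_width: 0.0176
```

```bash
python3 F.py
python3 - <<'E'
from ov import *
# bracket edge vs lip edge in wrist image: compare bright brass extents along a column, before and now
for n in('w7','w8'):
    o=pickle.load(open(n+'.pkl','rb'));c=o[0] if isinstance(o,tuple) else o
    d=c['color'].astype(int)
    for px in(.540,.562):
        ys=np.arange(.0,.075,.0005)
        uv=wrist(c,P=np.c_[np.full(len(ys),px),ys,np.full(len(ys),.087)])
        v=cv2.remap(c['color'],uv[:,0].astype('f4')[None],uv[:,1].astype('f4')[None],1)[0].astype(int)
        m=(v[:,0]-v[:,2]>50)&(v[:,0]>90); b=(v[:,2]-v[:,0]>40)
        print(n,px,'brass',ys[m][[0,-1]] if m.any() else None,'blue',ys[b][[0,-1]] if b.any() else None)
E
```

```text
[ 1.11 -0.5   2.19] [0.32 0.5  0.85] [0.55026583 0.0186678  0.10719549] 18.65
w7 0.54 brass [0.023 0.037] blue [0.0615 0.0745]
w7 0.562 brass [0.0225 0.0365] blue [0.0605 0.0745]
w8 0.54 brass [0.034  0.0395] blue [0.0625 0.0745]
w8 0.562 brass [0.0335 0.039 ] blue [0.062  0.0745]
```

```bash
python3 -c "
from plant import r
s=r.state();print(s['position'],s['ft_force'],s['grip_width'],s['time']);print(r.finish_job())"
```

```text
[0.55026583 0.0186678  0.10719549] [ 1.32073162 -1.27343089  1.60080544] 0.017413645186358 18.65
the job is handed in; nothing more can be done
None
```

I handed the job in at 18.65 s, still gripping the gauge upright in the gap. No verdict is reported, so success rests on my checks below.

- **Spare block:** it stands in the rack, let go, in line with the other two. The picture after release showed about 1.4 mm between it and block_b.
- **First grasp missed:** the fingers closed on the top of the spare block without moving it, with a 20 N reaction. In the pictures the fingertips were about 21 mm behind the reported TCP, not the stated 8 mm ahead. I used the measured figure, and all later grasps held.
- **Gauge depth:** the tip is about 38 mm below the block tops, where the blade is about 8.7 mm thick. It is parallel to the plate and within about 2 mm of its middle.
- **Pressure on the plate:** pushing the gauge down took about 7.5 N net on the last step, against the 6 to 7 N expected for 2 mm. The pictures show the plate back about 1.5 to 2.5 mm.
- **Limits of these checks:** the force reading has about 1 N of noise. It also dropped while the gauge was at rest, so the plate figure is only good to about 1 mm. I did not view a picture at the final depth; I checked the plate only by measuring the wrist image in code.
- **Bystanders:** no unexpected force showed during the moves, and the arm kept clear of the bowl, jar, tweezers and paddle.

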